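# Show the tea tin to the phone camera

### The arm

A 6-joint arm with a two-finger parallel gripper is mounted at the origin on the work surface. World frame = base frame: x ahead of the robot, y to its left, z up, the work surface at z = 0. Lengths are in m, angles in rad, forces in N, time in s.
With the tool pointing down it reaches from about 0.225 to 0.875 m from the base axis. Payload 3.4 kg.
Tool frame: the origin (TCP) lies on the mounting face of the last link; the fingertips stand 173 mm ahead of it and the grasp point (between the pads) lies 155 mm ahead of it; z points along the fingers, y is the line along which they close (so a half turn about z gives the same grasp; the last joint's range is limited). The gripper opens to 85 mm and grips with 20 to 120 N. Pads are 22 mm wide; open, the fingers measure 114 mm over their backs; the gripper's body (76 mm by 85 mm) begins 54 mm behind the grasp point. The pads swing forward as they close: fully open they stand 13 mm farther back than shut.
Start: joints at [-1.465, 0.276, 1.505, -0, 1.361, -0.121], TCP at [0.129, -0.56, 0.405] pointing down, gripper open.
Joint ranges: [-2.89, 2.89], [-0.75, 2.08], [0.22, 2.7], [-1.18, 4.32], [0.11, 2.71], [-2.7, 2.7]. Speed limits (rad/s): [2.57, 2.57, 3.14, 3.14, 3.14, 3.14].

### API

Orientations are given as a unit quaternion [w, x, y, z].
In Python, from rig import manip gives the robot as it stands.
- The arm moves only by the tool carry_out, never from a script. Its arguments are lists of equal length, an entry for each row: "linear": the shift along the world's x, y, z each as a share of 500 mm, from -1 to 1, a list of three; "angular": the turn, a rotation vector about the world's x, y, z each as a share of 0.08 rad, from -1 to 1, a list of three; "hand": the opening, from 0 (shut) to 1 (fully open). In form: {"linear": [[x, y, z], ...], "angular": [[rx, ry, rz], ...], "hand": [hand, ...]}. A call has 1 to 8 rows; each row shifts and turns the commanded pose from where the row before left it; what a row does not reach is not made up. A row lasts 1/12 s, in which the tool goes at most 41.7 mm and 7.16 degrees, less where a joint would pass 70% of its speed; a pose out of reach is approached as far as the arm can. A call with a number of a shift or a turn outside -1 to 1 is refused whole. A call with a gripper value outside its range is refused whole. The fingers move at their own pace and stop on an object; "force" is the grip in N (left out, the last holds). Time passes only in rows, so rows that do not move let the fingers close. It gives the time, the measured TCP pose, the force, the opening and the grip force at its end, in the units of the state.
- manip.get_state(): the state, without advancing time (a new reading comes with each control period).
- manip.get_image(name): name is "side" or "top" or "wrist"; returns the picture (384x512x3 uint8, red, green, blue); there is no depth.
- manip.camera_params(name): a dict with "fx", "fy", "cx", "cy" (pixels), "k1" (the pictures are not rectified: a ray, as slopes to the right and down, at radius r is drawn at 1 + k1 r^2 times it, then the intrinsics apply), "view" (4x4, takes a point from world to camera coordinates); the wrist camera has in their place "hand_eye" (4x4, takes a point from camera to tool coordinates, whose origin is the TCP and whose axes are the flange's). Camera axes: x right, y down, z forward; pixel columns grow to the right and rows downward; lengths in m; the calibration is good to about 2 mm. A picture is of the moment at which its call begins: read the wrist's pose just before it. camera_params takes no time and is no camera call.
- manip.sign_off(): hands the job in; it is judged then, once.
The state is a dict: "clock": time; "qpos": joint angles; "qd": joint speeds; "effort": joint torques, N m; "position": TCP position; "ee_rot": TCP orientation; "contact_force": force on the tool from outside, world axes, zero at the start; "moment": the same for the moment, N m; "width": finger opening in m; "gripper_force": force on a finger pad.
Only numpy, scipy, OpenCV 4.12 (cv2) and the standard library are available. Lean on these libraries where they do the work, as an engineer would, in place of code of your own. Each camera call takes 0.05 s, during which the arm holds its last target. There are 200 camera calls.

### The job

Pull the tea bin's door down all the way, take out the tin with the red label and stand it gently upright on the cork mat, let go of it and push the door fully shut again. Then pick the tin up and hold it still and upright in front of the phone's camera for the photo, level with the lens and centred on it, the red label squarely facing the lens from about 15 cm away; finish while still holding it there. Do not knock the phone, and leave the blue tin, the mug and the pepper mill where they are.

Things in the scene. Friction and masses are not known exactly. Their poses are not given: they have to be found in the camera images.
- tea_bin: Fixed wooden wedge-shaped bin, 190 mm deep (local x, to its back), 320 mm wide (y), 160 mm high. Origin: centre of underside. Its front (-x) faces about world -y. Floor 10 mm thick; inner faces: back wall x = 86 mm, triangular cheeks y = +-151 mm. A sloping clear door in a wooden frame runs from the lower front edge to the back wall's top; with it down, tins can be taken from straight above.
- bin_door (a joint): Door angle about the hinge at the bin's lower front edge. 0 = shut, leaning back 50 deg from upright; grows as the top swings to the bin's -x and down; 1.66 rad = fully down on its stop, leaning forward 45 deg past upright, top edge in the air. 0.5 kg, light damped hinge: unheld it falls slowly shut when leaning back, slowly open when leaning forward; 2 to 4 N at the bar moves it.
- door_bar (a point): Middle of the door's handle: dark round bar 14 mm thick, along the bin's y, beyond the door's top edge in its plane, on two 10 mm posts 130 mm apart; 280 mm from the hinge, 45 mm gap to the door edge. Shut, it is 200 mm above the counter, 40 mm above and behind the back wall's top. Pinch it from straight above between the posts, closing along the bin's x; it turns in the fingers.
- bin_hinge (a point): Middle of the door's hinge line, on the bin at local x = -87 mm, z = 15 mm; the line runs along the bin's y.
- red_tin: Tea tin with red label, 110 to 230 g: metal box 50 mm (local x) by 44 mm (y) by 56 mm high, flat sides, dark lid that stays on. Origin: centre of underside, z up. The red label is on the local -x side and carries on over the edge on to the lid. It starts upright in the bin, label towards the door, in the left or right place; grip it from above across the 44 mm, along its local y.
- red_tin_center (a point): Middle of the red-labelled tin, 28 mm above its underside.
- red_tin_label (a point): Middle of the red label's side face, 25 mm from the tin's middle along its -x.
- blue_tin: The other tin, same make and size but with a blue label, in the other place in the bin, about 130 mm from the red one. Leave it alone.
- cork_mat: Round cork mat fixed to the counter, 150 mm across, 6 mm thick. Origin: centre of its underside.
- phone: Phone standing upright on a small stand fixed to the counter: white slab 72 mm wide, 148 mm tall, 9 mm thick, from 52 to 200 mm above the counter; round dark foot 100 mm across; its camera looks along its local -x, level, roughly towards the bin. Origin: on the counter under the camera side of the slab; z up.
- phone_lens (a point): The phone camera's lens (black disc 26 mm across), 170 mm above the counter, on the phone's -x side; same axes as the phone: the camera looks along -x, so what is 15 cm in front of it is at x = -150 mm in its frame.
- mug: Blue ceramic mug with a handle, 80 mm across, 90 mm high, origin under its centre. Bystander.
- pepper_mill: Dark wooden pepper mill, 52 mm across, 150 mm high, origin under its centre. Bystander.
Things that resemble listed ones, but are neither listed nor needed, are in the scene too. Of the things that look like the cork_mat, the largest one is meant.

How it is judged:
On the way, in this order (a step that is already met when the one before it is completed fails the run):
1. the bin's door has been pulled right down (value of joint bin_door above 1.5 rad), for 0.2 s.
2. the red tin stands upright on the cork mat, let go (horizontal distance between red_tin and cork_mat below 0.05 m and height (world z) of red_tin between 0.001 and 0.012 m and angle between red_tin's own z axis and vertical below 0.15 rad and contact force between the fingers and red_tin below 0.1 N and linear speed of red_tin below 0.03 m/s), for 0.2 s.
3. the door is shut again, the red tin still standing on the mat (value of joint bin_door below 0.06 rad and horizontal distance between red_tin and cork_mat below 0.05 m and height (world z) of red_tin between 0.001 and 0.012 m and angle between red_tin's own z axis and vertical below 0.15 rad and contact force between the fingers and red_tin below 0.1 N), for 0.2 s.
At the end, for the whole second after the job is handed in: Door shut (under 0.06 rad). The fingers hold the red tin still, clear of the phone: its middle within 30 mm of the lens axis sideways and in height, the label 126 to 175 mm from the lens along that axis and facing it within 0.2 rad, the tin upright within 0.2 rad (value of joint bin_door below 0.06 rad and x of red_tin_label in the frame of phone_lens between -0.175 and -0.125 m and x of red_tin_center in the frame of phone_lens below -0.151 m and y of red_tin_center in the frame of phone_lens between -0.03 and 0.03 m and z of red_tin_center in the frame of phone_lens between -0.03 and 0.03 m and angle between red_tin's own z axis and vertical below 0.2 rad and angle between the x axis of red_tin and the x axis of phone_lens, either way round below 0.2 rad and contact force between the fingers and red_tin above 1 N and contact force between red_tin and phone below 0.1 N and linear speed of red_tin below 0.03 m/s and angular speed of red_tin below 0.3 rad/s); the arm keeps its last pose, push and grip.
It fails at once if the mug is moved more than 30 mm or tipped (distance of mug from where it was at the start of the episode above 0.03 m or angle between mug's own z axis and vertical above 0.35 rad).
It fails at once if the pepper mill is moved more than 30 mm or tipped (distance of pepper_mill from where it was at the start of the episode above 0.03 m or angle between pepper_mill's own z axis and vertical above 0.35 rad).
It fails at once if the blue-labelled tin is moved more than 30 mm or tipped (distance of blue_tin from where it was at the start of the episode above 0.03 m or angle between blue_tin's own z axis and vertical above 0.35 rad).
It fails at once if the phone or its stand is pushed with more than 5 N (contact force between phone and anything else above 5 N).
It fails at once if the red tin is dropped or slammed on to the mat (over 80 N) (contact force between red_tin and cork_mat above 80 N).
It also fails if it takes over 72 s, if anything falls off the work surface, if the arm or the gripper's body presses on something with over 40 N, if the wrist force passes 120 N, or if a joint passes its speed limit or range.

## Working session

There is one attempt and no reset: what is moved stays moved. The work goes in short steps, Python scripts to look and compute and a tool call to move; the robot and the scene stay as the last step left them, time stands still between calls to the robot, and variables do not carry over. Pictures are saved under pics/ and viewed, at most 12 in all, crops included, and the job is handed in when it is done.

Besides the shell and the picture viewer there is one more tool, called by a JSON object that holds its "name" and its "arguments", one argument or row to a line. carry_out: Moves the arm, as the interface text tells. Its arguments: {"type":"object","properties":{"linear":{"type":"array"},"angular":{"type":"array"},"hand":{"type":"array"},"force":{"type":"number"}},"required":["linear","angular","hand"]}

```bash
mkdir -p pics
cat > h.py <<'E'
import numpy as np, cv2
from rig import manip
from scipy.spatial.transform import Rotation as R
def snap(n,f):
    im=manip.get_image(n); cv2.imwrite('pics/'+f,im[:,:,::-1]); return im
def Tcam(n,st=None):
    p=manip.camera_params(n)
    if 'view' in p: return p,np.linalg.inv(np.array(p['view']))
    st=st or manip.get_state(); q=st['ee_rot']; T=np.eye(4)
    T[:3,:3]=R.from_quat([q[1],q[2],q[3],q[0]]).as_matrix(); T[:3,3]=st['position']
    return p,T@np.array(p['hand_eye'])
def ray(n,u,v,st=None):
    p,T=Tcam(n,st); K=np.array([[p['fx'],0,p['cx']],[0,p['fy'],p['cy']],[0,0,1.]])
    xd=np.array([(u-p['cx'])/p['fx'],(v-p['cy'])/p['fy']]); x=xd.copy()
    for _ in range(30): x=xd/(1+p['k1']*(x@x))
    d=T[:3,:3]@np.r_[x,1]; return T[:3,3],d/np.linalg.norm(d)
def onz(n,u,v,z,st=None):
    o,d=ray(n,u,v,st); return o+d*(z-o[2])/d[2]
def proj(n,P,st=None):
    p,T=Tcam(n,st); c=np.linalg.inv(T)@np.r_[P,1]; x=c[:2]/c[2]; x=x*(1+p['k1']*(x@x))
    return np.array([p['fx']*x[0]+p['cx'],p['fy']*x[1]+p['cy']])
def tri(*obs):
    A=np.zeros((3,3));b=np.zeros(3)
    for o,d in obs:
        M=np.eye(3)-np.outer(d,d);A+=M;b+=M@o
    return np.linalg.solve(A,b)
E
python3 - <<'E'
from h import *
a=snap('top','t0.png');b=snap('side','s0.png')
for n in('top','side'):
    p,T=Tcam(n);print(n,p['fx'],T[:3,3].round(3),T[:3,2].round(2))
print(manip.get_state())
E
```

```text
top 349.0513390118366 [ 0.525 -0.019  1.221] [ 0.04  0.01 -1.  ]
side 453.5133050619566 [-0.167  0.91   1.017] [ 0.5  -0.63 -0.59]
{'clock': 0.1, 'qpos': array([-1.46499541e+00,  2.76517226e-01,  1.50603290e+00,  1.95611112e-05,
        1.36069595e+00, -1.21002927e-01]), 'qd': array([-0.00091008, -0.00200525, -0.00372916, -0.0018536 ,  0.00054377,
       -0.00047114]), 'effort': array([ 1.65179656e-03, -4.17698872e+01, -2.46404725e+01, -1.80509278e-04,
        5.81931658e-03,  1.71625658e-05]), 'position': array([ 0.1292726 , -0.56007623,  0.40392375]), 'ee_rot': array([-8.26614853e-04,  9.93576782e-01,  1.13156947e-01,  1.58472926e-05]), 'contact_force': array([-0.20890273,  0.05887183, -0.11134639]), 'moment': array([0.01160626, 0.00190939, 0.01177397]), 'gripper_force': 0.0, 'width': 0.08547459380002059}
```

View pics/t0.png

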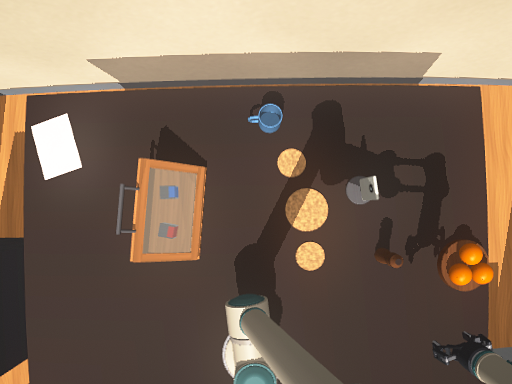

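View pics/s0.png

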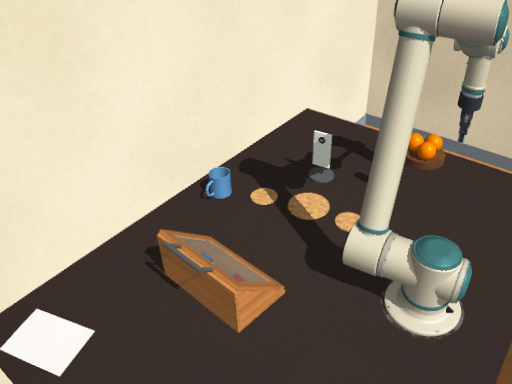

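Top view: the cork mat candidates are (291,162), (306,210) and (310,256). The largest is the one at (306,210). Tin candidates are the red patch (169,231) and the blue patch (170,192). The bar is at (120,208), the phone at (368,188), the mug at (268,118) and the mill at (390,259).

Run:
```python
from h import *
im=cv2.imread('pics/t0.png')
a=cv2.resize(im[140:280,105:225],None,fx=4,fy=4,interpolation=cv2.INTER_CUBIC)
b=cv2.resize(im[150:240,335:395],None,fx=5,fy=5,interpolation=cv2.INTER_CUBIC)
c=np.zeros((560,790,3),np.uint8);c[:560,:480]=a;c[:450,485:785]=b
cv2.imwrite('pics/c0.png',c)
hsv=cv2.cvtColor(im,cv2.COLOR_BGR2HSV)
def blobs(m,x0,x1,y0,y1,mn=20):
    k=np.zeros_like(m);k[y0:y1,x0:x1]=m[y0:y1,x0:x1]
    n,l,s,ce=cv2.connectedComponentsWithStats(k)
    for i in range(1,n):
        if s[i,4]>mn:
            cs,_=cv2.findContours((l==i).astype(np.uint8),0,1);print(s[i],ce[i].round(1),cv2.minAreaRect(max(cs,key=len)))
print('red');blobs(cv2.inRange(hsv,(0,120,60),(6,255,255))|cv2.inRange(hsv,(172,100,60),(180,255,255)),140,205,160,260)
print('blue');blobs(cv2.inRange(hsv,(100,100,60),(130,255,255)),100,300,90,260)
print('cork');blobs(cv2.inRange(hsv,(8,60,60),(28,255,255)),260,340,140,280,50)
print('wood');blobs(cv2.inRange(hsv,(5,90,80),(22,255,255)),110,225,140,280,50)
print('phone');blobs(cv2.inRange(hsv,(0,0,120),(180,50,255)),340,390,160,220)
for n,(u,v),z in [('mat',(306.5,209.5),.006),('mug',(270,118),.09),('redtin',(169,231),.066),('blue',(170,192),.066),('bar',(121,208),.2)]: print(n,onz('top',u,v,z).round(3))
```

```text
red
[168 227   6  10  47] [170.3 231.4] ((170.21153259277344, 231.4423065185547), (4.510671138763428, 9.805806159973145), 11.309932708740234)
blue
[248 104  34  28 574] [268.  117.7] ((266.9927673339844, 116.06678771972656), (29.861835479736328, 27.758888244628906), 32.735225677490234)
[169 187   6  10  47] [171.6 191.6] ((171.59458923339844, 191.56756591796875), (9.535140991210938, 4.6031718254089355), 80.53767395019531)
cork
[ 260  140   80  140 9036] [300.5 211.5] ((299.4999694824219, 209.49996948242188), (78.99998474121094, 138.99996948242188), 0.0)
wood
[ 129  157   78  106 3761] [165.7 210.2] ((168.09063720703125, 211.8672332763672), (70.57453155517578, 105.70230865478516), 4.573921203613281)
[157 200  30  47 323] [173.3 216.3] ((170.40383911132812, 223.01922607421875), (49.22514343261719, 26.671791076660156), 78.69007110595703)
phone
[347 176  32  28 580] [363.2 190.7] ((363.070556640625, 190.51454162597656), (23.57613182067871, 31.43484115600586), 75.0685806274414)
mat [ 0.506 -0.188  0.006]
mug [ 0.809 -0.064  0.09 ]
redtin [0.443 0.278 0.066]
blue [0.573 0.274 0.066]
bar [0.522 0.389 0.2  ]
```

View pics/c0.png

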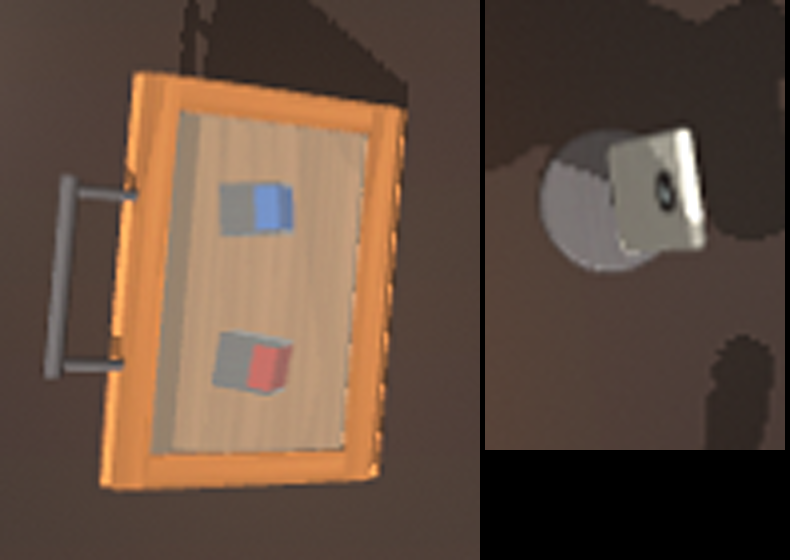

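Run:
```python
from h import *
d=lambda a,b:np.degrees(np.arctan2(*(b-a)[[1,0]]))
im=cv2.imread('pics/t0.png');hsv=cv2.cvtColor(im,cv2.COLOR_BGR2HSV)
P=lambda u,v,z:onz('top',u,v,z)
b1,b2=P(121.75,184.5,.195),P(118,234,.195);print('bar',((b1+b2)/2).round(4),d(b2,b1))
f1,f2=P(206.2,167,.02),P(199.75,259.5,.02);print('front',((f1+f2)/2).round(4),d(f2,f1),np.linalg.norm(f1-f2))
for c in [[(222,333),(213,384),(268,393),(277,346)]]:
    q=[P(105+u/4,140+v/4,.066) for u,v in c];print('red',np.mean(q,0).round(4),d(q[3],q[0]),d(q[2],q[1]),d(q[1],q[0]),[np.linalg.norm(q[i]-q[i-1]).round(3) for i in range(4)])
print('lens',P(370.8,188,.17).round(4))
e1,e2=P(375.6,176,.2),P(378.8,199.2,.2);print('phtop',e1.round(4),e2.round(4),d(e2,e1),'foot',P(359,190,.01).round(4))
# side checks
s=cv2.imread('pics/s0.png')
c=np.zeros((560,800,3),np.uint8)
c[:440,:560]=cv2.resize(s[220:330,150:290],None,fx=4,fy=4,interpolation=cv2.INTER_CUBIC)
c[:390,570:800]=cv2.resize(s[118:196,300:346],None,fx=5,fy=5,interpolation=cv2.INTER_CUBIC)
cv2.imwrite('pics/c1.png',c)
```

```text
bar [0.5184 0.3944 0.195 ] -4.742062989740886
front [0.4998 0.171  0.02  ] -4.70872318210334 0.3201741590603006
red [0.4429 0.2876 0.066 ] 76.2867560317102 80.36355589492364 -10.815981655260044 [np.float64(0.048), np.float64(0.043), np.float64(0.047), np.float64(0.04)]
lens [ 0.5705 -0.3624  0.17  ]
phtop [ 0.6044 -0.3681  0.2   ] [ 0.5358 -0.3756  0.2   ] 6.219144346000398 foot [ 0.5711 -0.3727  0.01  ]
```

View pics/c1.png

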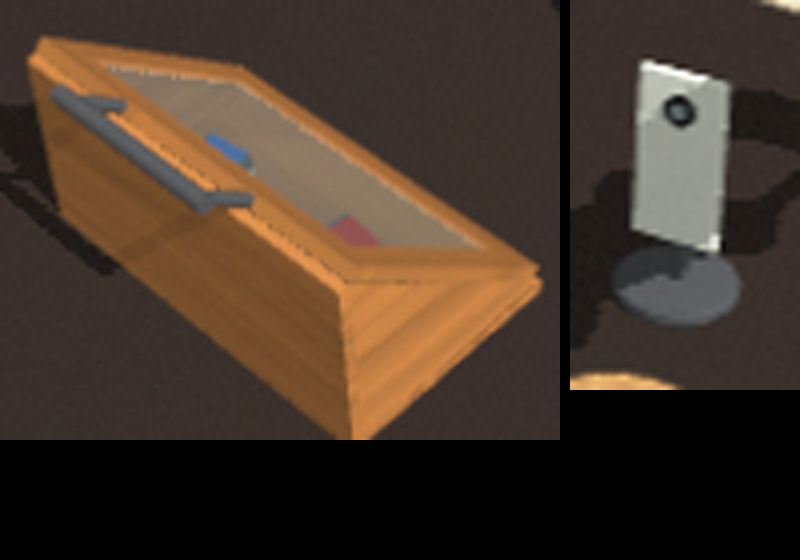

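{"name": "carry_out", "arguments": {
  "linear": [
    [0.03,0.08,0.06],
    [0.03,0.08,0.04],
    [0.03,0.08,0],
    [0.03,0.08,0],
    [0.03,0.08,0],
    [0.03,0.08,0],
    [0.03,0.08,0],
    [0.03,0.08,0]
  ],
  "angular": [
    [0,0,0],
    [0,0,0],
    [0,0,0],
    [0,0,0],
    [0,0,0],
    [0,0,0],
    [0,0,0],
    [0,0,0]
  ],
  "hand": [0.7,0.7,0.7,0.7,0.7,0.7,0.7,0.7]
}}

```text
clock: 0.77
position: [0.2422, -0.2568, 0.446]
ee_rot: [-0.0, 0.994, 0.113, 0.0]
contact_force: [1.3, -0.6, 0.3]
width: 0.06
gripper_force: 0.0
```

Side view: the lens is at pixel (322,140). The bar and posts stand behind the bin's top edge and the red label is visible through the door, which agrees with the top-view poses.

{"name": "carry_out", "arguments": {
  "linear": [
    [0.0316,0.0746,0],
    [0.0316,0.0746,0],
    [0.0316,0.0746,0],
    [0.0316,0.0746,0],
    [0.0316,0.0746,0],
    [0.0316,0.0746,0],
    [0.0316,0.0746,0],
    [0.0316,0.0746,0]
  ],
  "angular": [
    [0,0,-0.5],
    [0,0,-0.5],
    [0,0,-0.5],
    [0,0,-0.5],
    [0,0,-0.5],
    [0,0,-0.5],
    [0,0,-0.5],
    [0,0,-0.36]
  ],
  "hand": [0.7,0.7,0.7,0.7,0.7,0.7,0.7,0.7]
}}

```text
clock: 1.43
position: [0.3685, 0.0417, 0.4463]
ee_rot: [0.0, 0.999, -0.042, 0.0]
contact_force: [1.0, -0.5, 0.8]
width: 0.0597
gripper_force: 0.0
```

{"name": "carry_out", "arguments": {
  "linear": [
    [0.0316,0.0746,0],
    [0.0316,0.0746,0],
    [0.0316,0.0746,0],
    [0.0316,0.0746,0],
    [0.0316,0.0746,0],
    [0.0316,0.0746,0],
    [0.0316,0.0746,0],
    [0,0,0]
  ],
  "angular": [
    [0,0,0],
    [0,0,0],
    [0,0,0],
    [0,0,0],
    [0,0,0],
    [0,0,0],
    [0,0,0],
    [0,0,0]
  ],
  "hand": [0.7,0.7,0.7,0.7,0.7,0.7,0.7,0.7]
}}

```text
clock: 2.1
position: [0.4816, 0.3063, 0.4445]
ee_rot: [-0.002, 0.999, -0.039, 0.0]
contact_force: [0.8, -0.3, 0.0]
width: 0.06
gripper_force: 0.0
```

Run:
```python
from h import *
st=manip.get_state();print(st['position'],st['ee_rot'],st['qpos'])
im=snap('wrist','w0.png')
for P in [(.5184,.3944,.195),(.5833,.389,.195),(.4536,.3998,.195)]: print(proj('wrist',P,st))
```

```text
[0.48164645 0.30634163 0.44454197] [-2.06980227e-03  9.99245409e-01 -3.87853194e-02  1.63076997e-04] [0.44342335 0.24952177 1.44366509 0.00354378 1.44619787 2.09137342]
[140.57551012 163.49879308]
[131.5092545   71.97022075]
[149.14220547 241.73256305]
```

View pics/w0.png

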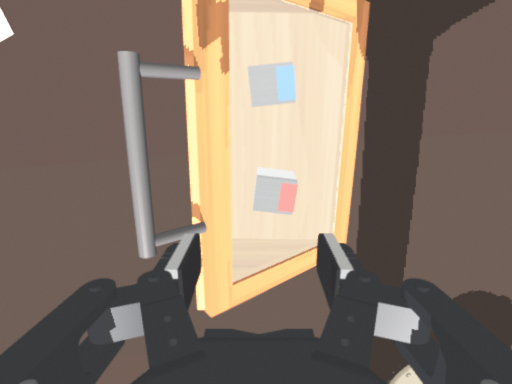

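Wrist view: the bar runs from (130,53) to (146,258), the red lid is at about (276,194) and the blue one at (272,84).

Run:
```python
from h import *
st=manip.get_state()
a,b=[onz('wrist',*p,.195,st) for p in [(130,54),(146,256)]];m=(a+b)/2
print(a,b,m,np.linalg.norm(a-b),np.degrees(np.arctan2(*(a-b)[[1,0]])))
# triangulate with top
t=[ray('top',121.75,184.5),ray('top',118,234)]
print(tri(t[0],ray('wrist',130,54,st)),tri(t[1],ray('wrist',146,256,st)))
q=[onz('wrist',*p,.066,st) for p in [(258,176),(299,180),(293,215),(254,209)]];print(np.mean(q,0),[np.degrees(np.arctan2(*(q[i]-q[j])[[1,0]])) for i,j in((0,1),(3,2),(0,3),(1,2))])
```

```text
[0.59307744 0.3838132  0.195     ] [0.43913819 0.40099014 0.195     ] [0.51610782 0.39240167 0.195     ] 0.15489460566065313 -6.366874539013232
[0.59178823 0.38274346 0.20336574] [0.44530959 0.39557554 0.20683612]
[0.44244205 0.28526044 0.066     ] [np.float64(79.82198415667773), np.float64(76.21548648014704), np.float64(-11.214729971548511), np.float64(-11.70183048230072)]
```

{"name": "carry_out", "arguments": {
  "linear": [
    [0.024,0.058,0],
    [0.024,0.058,0],
    [0.022,0.056,0],
    [0,0,0],
    [0,0,-0.06],
    [0,0,-0.06],
    [0,0,-0.04],
    [0,0,0]
  ],
  "angular": [
    [0,0,0],
    [0,0,0],
    [0,0,0],
    [0,0,0],
    [0,0,0],
    [0,0,0],
    [0,0,0],
    [0,0,0]
  ],
  "hand": [0.65,0.65,0.65,0.65,0.65,0.65,0.65,0.65]
}}

```text
clock: 2.82
position: [0.5126, 0.3842, 0.3613]
ee_rot: [0.003, 0.999, -0.041, -0.005]
contact_force: [-1.5, -0.5, -0.4]
width: 0.0558
gripper_force: 0.0
```

{"name": "carry_out", "arguments": {
  "linear": [
    [0.008,0.016,-0.02],
    [0,0,0],
    [0,0,0],
    [0,0,0],
    [0,0,0],
    [0,0,0]
  ],
  "angular": [
    [0,0,0],
    [0,0,0],
    [0,0,0],
    [0,0,0],
    [0,0,0],
    [0,0,0]
  ],
  "hand": [0.65,0,0,0,0,0],
  "force": 30
}}

```text
clock: 3.32
position: [0.5185, 0.3938, 0.3579]
ee_rot: [0.001, 0.999, -0.041, 0.001]
contact_force: [-0.2, -3.9, 4.6]
width: 0.0128
gripper_force: 29.7
```

Run:
```python
import numpy as np
p=np.radians(50-5*np.arange(20)); s=.28*np.sin(p);z=.28*np.cos(p)
ds=np.diff(s)
for i in range(19): print([round(v/.5,3) for v in (ds[i]*.085,ds[i]*.996,np.diff(z)[i])],end=', ')
```

```text
[np.float64(-0.003), np.float64(-0.033), np.float64(0.036)], [np.float64(-0.003), np.float64(-0.036), np.float64(0.033)], [np.float64(-0.003), np.float64(-0.039), np.float64(0.03)], [np.float64(-0.004), np.float64(-0.041), np.float64(0.026)], [np.float64(-0.004), np.float64(-0.043), np.float64(0.023)], [np.float64(-0.004), np.float64(-0.045), np.float64(0.019)], [np.float64(-0.004), np.float64(-0.046), np.float64(0.015)], [np.float64(-0.004), np.float64(-0.048), np.float64(0.011)], [np.float64(-0.004), np.float64(-0.048), np.float64(0.006)], [np.float64(-0.004), np.float64(-0.049), np.float64(0.002)], [np.float64(-0.004), np.float64(-0.049), np.float64(-0.002)], [np.float64(-0.004), np.float64(-0.048), np.float64(-0.006)], [np.float64(-0.004), np.float64(-0.048), np.float64(-0.011)], [np.float64(-0.004), np.float64(-0.046), np.float64(-0.015)], [np.float64(-0.004), np.float64(-0.045), np.float64(-0.019)], [np.float64(-0.004), np.float64(-0.043), np.float64(-0.023)], [np.float64(-0.004), np.float64(-0.041), np.float64(-0.026)], [np.float64(-0.003), np.float64(-0.039), np.float64(-0.03)], [np.float64(-0.003), np.float64(-0.036), np.float64(-0.033)],
```

{"name": "carry_out", "arguments": {
  "linear": [
    [-0.003,-0.033,0.036],
    [-0.003,-0.036,0.033],
    [-0.003,-0.039,0.03],
    [-0.004,-0.041,0.026],
    [-0.004,-0.043,0.023],
    [-0.004,-0.045,0.019],
    [-0.004,-0.046,0.015],
    [0,0,0]
  ],
  "angular": [
    [0,0,0],
    [0,0,0],
    [0,0,0],
    [0,0,0],
    [0,0,0],
    [0,0,0],
    [0,0,0],
    [0,0,0]
  ],
  "hand": [0,0,0,0,0,0,0,0]
}}

```text
clock: 3.98
position: [0.5054, 0.2503, 0.4488]
ee_rot: [0.0, 0.999, -0.042, 0.001]
contact_force: [0.4, 0.4, -2.4]
width: 0.0128
gripper_force: 30.6
```

{"name": "carry_out", "arguments": {
  "linear": [
    [-0.004,-0.048,0.011],
    [-0.004,-0.048,0.006],
    [-0.004,-0.049,0.002],
    [-0.004,-0.049,-0.002],
    [-0.004,-0.048,-0.006],
    [-0.004,-0.048,-0.011],
    [-0.004,-0.046,-0.015],
    [0,0,0]
  ],
  "angular": [
    [0,0,0],
    [0,0,0],
    [0,0,0],
    [0,0,0],
    [0,0,0],
    [0,0,0],
    [0,0,0],
    [0,0,0]
  ],
  "hand": [0,0,0,0,0,0,0,0]
}}

```text
clock: 4.65
position: [0.4909, 0.0825, 0.4394]
ee_rot: [0.001, 0.999, -0.042, -0.001]
contact_force: [-2.9, -1.3, 3.2]
width: 0.0127
gripper_force: 31.3
```

{"name": "carry_out", "arguments": {
  "linear": [
    [-0.004,-0.045,-0.019],
    [-0.004,-0.043,-0.023],
    [-0.004,-0.041,-0.026],
    [-0.003,-0.039,-0.03],
    [-0.003,-0.032,-0.03],
    [0,0,0],
    [0,0,0]
  ],
  "angular": [
    [0,0,0],
    [0,0,0],
    [0,0,0],
    [0,0,0],
    [0,0,0],
    [0,0,0],
    [0,0,0]
  ],
  "hand": [0,0,0,0,0,0,0]
}}

```text
clock: 5.23
position: [0.4825, -0.0152, 0.3753]
ee_rot: [-0.0, 0.999, -0.042, -0.001]
contact_force: [-3.0, -2.0, -1.2]
width: 0.0125
gripper_force: 30.5
```

{"name": "carry_out", "arguments": {
  "linear": [
    [0,0,0],
    [0,0,0],
    [0,0,0.06],
    [0,0,0.07],
    [0,0,0.03],
    [-0.005,0.035,0],
    [-0.005,0.04,0],
    [-0.005,0.04,0]
  ],
  "angular": [
    [0,0,0],
    [0,0,0],
    [0,0,0],
    [0,0,0],
    [0,0,1],
    [0,0,1],
    [0,0,1],
    [0,0,1]
  ],
  "hand": [0.65,0.65,0.65,0.65,0.65,0.7,0.7,0.7]
}}

```text
clock: 5.9
position: [0.4755, 0.044, 0.4575]
ee_rot: [-0.0, 0.993, 0.121, 0.002]
contact_force: [0.1, 0.5, -0.4]
width: 0.0594
gripper_force: 0.0
```

{"name": "carry_out", "arguments": {
  "linear": [
    [-0.005,0.045,0],
    [-0.005,0.045,0],
    [-0.005,0.045,0],
    [-0.005,0.045,0],
    [-0.005,0.045,0],
    [-0.005,0.045,0],
    [-0.005,0.045,0],
    [-0.005,0.045,0]
  ],
  "angular": [
    [0,0,1],
    [0,0,1],
    [0,0,1],
    [0,0,1],
    [0,0,1],
    [0,0,1],
    [0,0,1],
    [0,0,1]
  ],
  "hand": [0.7,0.7,0.7,0.7,0.7,0.7,0.7,0.7]
}}

```text
clock: 6.57
position: [0.4548, 0.2248, 0.4571]
ee_rot: [-0.0, 0.904, 0.428, 0.002]
contact_force: [0.5, 0.5, -0.0]
width: 0.0601
gripper_force: 0.0
```

{"name": "carry_out", "arguments": {
  "linear": [
    [-0.005,0.045,0],
    [0,0.03,0],
    [0,0,0],
    [0,0,0],
    [0,0,0],
    [0,0,0],
    [0,0,0]
  ],
  "angular": [
    [0,0,1],
    [0,0,1],
    [0,0,1],
    [0,0,1],
    [0,0,1],
    [0,0,1],
    [0,0,0]
  ],
  "hand": [0.7,0.7,0.7,0.7,0.7,0.7,0.7]
}}

```text
clock: 7.15
position: [0.4525, 0.2613, 0.4569]
ee_rot: [-0.0, 0.777, 0.629, 0.001]
contact_force: [-0.7, -0.4, -0.3]
width: 0.06
gripper_force: 0.0
```

Run:
```python
from h import *
st=manip.get_state();print(st['position'],st['ee_rot'],st['qpos'])
im=snap('wrist','w1.png');print(proj('wrist',(.4427,.2855,.066),st))
snap('top','t1.png')
```

```text
[0.4524709  0.26126732 0.45686189] [-2.21666697e-05  7.77253583e-01  6.29186147e-01  1.28872468e-03] [3.90145187e-01 1.69608440e-01 1.51906282e+00 7.86080600e-04
 1.45046457e+00 5.99835406e-01]
[245.31357087 147.50385528]
```

View pics/w1.png

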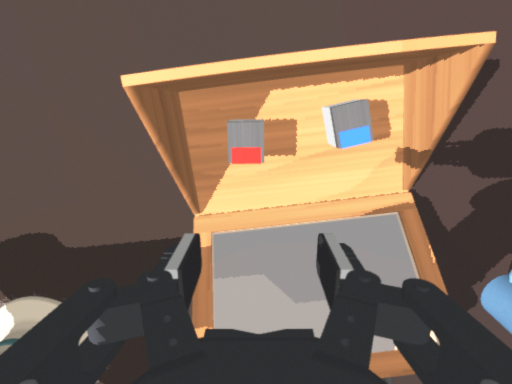

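Wrist view: the door is down. The red lid spans (227,120) to (264,163), is already aligned with the gripper, and the blue tin is at (347,125).

Run:
```python
from h import *
st=manip.get_state();im=cv2.imread('pics/w1.png');hsv=cv2.cvtColor(im,cv2.COLOR_BGR2HSV)
m=((hsv[...,1]<70)&(hsv[...,2]<140)).astype(np.uint8)|(cv2.inRange(hsv,(0,170,60),(4,255,255))|cv2.inRange(hsv,(175,150,60),(180,255,255)))//255
k=np.zeros_like(m);k[112:172,215:280]=m[112:172,215:280];k=cv2.morphologyEx(k,cv2.MORPH_OPEN,np.ones((5,5)))
cs,_=cv2.findContours(k,0,1);r=cv2.minAreaRect(max(cs,key=len));print(r)
print(onz('wrist',*r[0],.066,st),onz('wrist',246,141,.066,st))
q=[onz('wrist',*p,.066,st)[:2] for p in cv2.boxPoints(r)];e=[q[i]-q[i-1] for i in range(4)];print([(np.linalg.norm(a).round(3),np.degrees(np.arctan2(a[1],a[0])).round(1)) for a in e])
```

```text
((245.5, 155.0), (14.0, 27.0), 90.0)
[0.44085482 0.27595234 0.066     ] [0.44524907 0.29243838 0.066     ]
[(np.float64(0.017), np.float64(76.4)), (np.float64(0.033), np.float64(-12.3)), (np.float64(0.017), np.float64(-102.2)), (np.float64(0.033), np.float64(167.8))]
```

{"name": "carry_out", "arguments": {
  "linear": [
    [-0.018,0.054,0],
    [0,0,-0.06],
    [0,0,-0.07],
    [0,0,-0.07],
    [0,0,-0.07],
    [0,0,-0.07],
    [0,0,-0.06],
    [0,0,0]
  ],
  "angular": [
    [0,0,0],
    [0,0,0],
    [0,0,0],
    [0,0,0],
    [0,0,0],
    [0,0,0],
    [0,0,0],
    [0,0,0]
  ],
  "hand": [0.75,0.75,0.75,0.75,0.75,0.75,0.75,0.75]
}}

```text
clock: 7.92
position: [0.4414, 0.2862, 0.2508]
ee_rot: [-0.001, 0.779, 0.627, -0.006]
contact_force: [-0.9, -0.6, -0.1]
width: 0.0642
gripper_force: 0.0
```

{"name": "carry_out", "arguments": {
  "linear": [
    [0.004,0.004,-0.05],
    [0,0,-0.046],
    [0,0,0],
    [0,0,0]
  ],
  "angular": [
    [0,0,0],
    [0,0,0],
    [0,0,0],
    [0,0,0]
  ],
  "hand": [0.75,0.75,0.75,0.75]
}}

```text
clock: 8.25
position: [0.4461, 0.2894, 0.2086]
ee_rot: [-0.0, 0.778, 0.628, -0.0]
contact_force: [0.2, 0.2, -0.7]
width: 0.0643
gripper_force: 0.0
```

{"name": "carry_out", "arguments": {
  "linear": [
    [0,0,0],
    [0,0,0],
    [0,0,0],
    [0,0,0],
    [0,0,0]
  ],
  "angular": [
    [0,0,0],
    [0,0,0],
    [0,0,0],
    [0,0,0],
    [0,0,0]
  ],
  "hand": [0,0,0,0,0],
  "force": 30
}}

```text
clock: 8.67
position: [0.4463, 0.2895, 0.2101]
ee_rot: [0.0, 0.778, 0.628, 0.002]
contact_force: [-1.2, 0.9, 7.2]
width: 0.0439
gripper_force: 32.7
```

{"name": "carry_out", "arguments": {
  "linear": [
    [0,0,0.03],
    [0,0,0.06],
    [0,0,0.07],
    [0,0,0.075],
    [0,0,0.075],
    [0,0,0.075],
    [0,0,0.075],
    [0,0,0.035]
  ],
  "angular": [
    [0,0,0],
    [0,0,0],
    [0,0,0],
    [0,0,0],
    [0,0,0],
    [0,0,0],
    [0,0,0],
    [0,0,0]
  ],
  "hand": [0,0,0,0,0,0,0,0]
}}

```text
clock: 9.33
position: [0.4458, 0.289, 0.4617]
ee_rot: [0.001, 0.778, 0.628, 0.005]
contact_force: [1.4, -0.2, -0.8]
width: 0.0438
gripper_force: 31.8
```

{"name": "carry_out", "arguments": {
  "linear": [
    [0.009,-0.05,0],
    [0.009,-0.07,0],
    [0.009,-0.073,0],
    [0.009,-0.073,0],
    [0.009,-0.073,0],
    [0.009,-0.073,0],
    [0.009,-0.073,0],
    [0.009,-0.073,0]
  ],
  "angular": [
    [0,0,0.5],
    [0,0,0.5],
    [0,0,0.5],
    [0,0,0.5],
    [0,0,0.5],
    [0,0,0.5],
    [0,0,0.5],
    [0,0,0.5]
  ],
  "hand": [0,0,0,0,0,0,0,0]
}}

```text
clock: 10.0
position: [0.4811, 0.0083, 0.4563]
ee_rot: [0.001, 0.667, 0.745, 0.0]
contact_force: [1.3, 0.1, -2.1]
width: 0.0436
gripper_force: 31.7
```

{"name": "carry_out", "arguments": {
  "linear": [
    [0.009,-0.073,0],
    [0.009,-0.073,0],
    [0.009,-0.073,0],
    [0.009,-0.073,0],
    [0.009,-0.073,0],
    [0.005,-0.03,0],
    [0,0,0]
  ],
  "angular": [
    [0,0,0],
    [0,0,0],
    [0,0,0],
    [0,0,0],
    [0,0,0],
    [0,0,0],
    [0,0,0]
  ],
  "hand": [0,0,0,0,0,0,0]
}}

```text
clock: 10.58
position: [0.507, -0.1909, 0.4555]
ee_rot: [0.001, 0.67, 0.742, -0.001]
contact_force: [0.3, 0.6, -1.4]
width: 0.0436
gripper_force: 31.7
```

Run:
```python
from h import *
st=manip.get_state();print(st['position'],st['ee_rot'])
im=snap('wrist','w2.png')
print([proj('wrist',P,st).round() for P in [(.506,-.188,.006),(.5705,-.3624,.17),(.6044,-.3681,.2),(.5358,-.3756,.2)]])
```

```text
[ 0.50698984 -0.19090683  0.45549956] [ 1.14261343e-03  6.69862604e-01  7.42483959e-01 -5.98213753e-04]
[array([257., 153.]), array([300., 345.]), array([336., 375.]), array([267., 376.])]
```

View pics/w2.png

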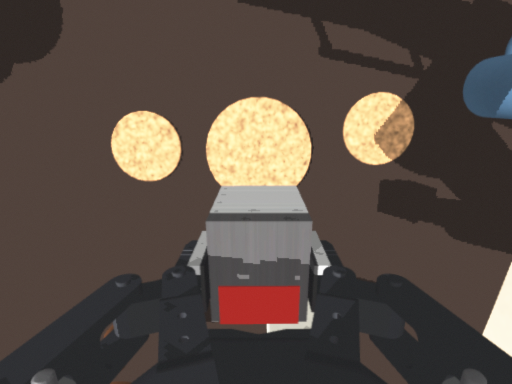

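Wrist view: the tin is held square with its red label at (259,305). The largest mat is centred at (259,149), close to the predicted (257,153).

{"name": "carry_out", "arguments": {
  "linear": [
    [0,0.004,-0.05],
    [0,0,-0.075],
    [0,0,-0.08],
    [0,0,-0.08],
    [0,0,-0.08],
    [0,0,-0.07],
    [0,0,-0.03],
    [0,0,0]
  ],
  "angular": [
    [0,0,0],
    [0,0,0],
    [0,0,0],
    [0,0,0],
    [0,0,0],
    [0,0,0],
    [0,0,0],
    [0,0,0]
  ],
  "hand": [0,0,0,0,0,0,0,0]
}}

```text
clock: 11.3
position: [0.5049, -0.1828, 0.2195]
ee_rot: [-0.005, 0.668, 0.744, -0.001]
contact_force: [-0.3, 0.3, -2.1]
width: 0.0436
gripper_force: 31.6
```

{"name": "carry_out", "arguments": {
  "linear": [
    [0,0,-0.008],
    [0,0,-0.006],
    [0,0,-0.004],
    [0,0,-0.004],
    [0,0,-0.002],
    [0,0,0]
  ],
  "angular": [
    [0,0,0],
    [0,0,0],
    [0,0,0],
    [0,0,0],
    [0,0,0],
    [0,0,0]
  ],
  "hand": [0,0,0,0,0,0]
}}

```text
clock: 11.8
position: [0.5069, -0.1855, 0.2114]
ee_rot: [0.001, 0.668, 0.744, 0.0]
contact_force: [0.5, -0.2, -1.9]
width: 0.0437
gripper_force: 31.6
```

{"name": "carry_out", "arguments": {
  "linear": [
    [0,0,-0.004],
    [0,0,-0.003],
    [0,0,0],
    [0,0,0]
  ],
  "angular": [
    [0,0,0],
    [0,0,0],
    [0,0,0],
    [0,0,0]
  ],
  "hand": [0,0,0,0]
}}

```text
clock: 12.13
position: [0.5067, -0.1855, 0.2072]
ee_rot: [-0.0, 0.668, 0.744, -0.0]
contact_force: [-0.0, -0.6, -1.6]
width: 0.0437
gripper_force: 31.6
```

{"name": "carry_out", "arguments": {
  "linear": [
    [0,0,-0.002],
    [0,0,-0.002],
    [0,0,0],
    [0,0,0]
  ],
  "angular": [
    [0,0,0],
    [0,0,0],
    [0,0,0],
    [0,0,0]
  ],
  "hand": [0,0,0,0]
}}

```text
clock: 12.47
position: [0.5069, -0.1856, 0.2061]
ee_rot: [0.0, 0.668, 0.744, 0.0]
contact_force: [-1.7, 0.3, 5.7]
width: 0.0433
gripper_force: 32.4
```

{"name": "carry_out", "arguments": {
  "linear": [
    [0,0,0],
    [0,0,0],
    [0,0,0],
    [0,0,0.03],
    [0,0,0.06],
    [0,0,0.08],
    [0,0,0.08],
    [0,0,0.08]
  ],
  "angular": [
    [0,0,0],
    [0,0,0],
    [0,0,0],
    [0,0,0],
    [0,0,0],
    [0,0,0],
    [0,0,0],
    [0,0,0]
  ],
  "hand": [0.75,0.75,0.75,0.75,0.75,0.75,0.75,0.75]
}}

```text
clock: 13.13
position: [0.5065, -0.1853, 0.3717]
ee_rot: [-0.0, 0.668, 0.744, -0.0]
contact_force: [1.2, 0.0, -0.7]
width: 0.0641
gripper_force: 0.0
```

{"name": "carry_out", "arguments": {
  "linear": [
    [0,0,0.08],
    [0,0,0.06],
    [0,0,0.02],
    [0,0,0]
  ],
  "angular": [
    [0,0,0],
    [0,0,0],
    [0,0,0],
    [0,0,0]
  ],
  "hand": [0.7,0.7,0.7,0.7]
}}

```text
clock: 13.47
position: [0.5072, -0.1856, 0.4534]
ee_rot: [0.003, 0.668, 0.744, 0.001]
contact_force: [0.1, 0.1, -0.5]
width: 0.0599
gripper_force: 0.0
```

Run:
```python
from h import *
st=manip.get_state();print(st['position'],st['ee_rot'])
w=snap('wrist','w3.png');t=snap('top','t3.png');s=snap('side','s3.png')
print([proj('wrist',P,st).round() for P in [(.507,-.1856,.062),(.477,-.02,.213)]])
c=np.zeros((590,800,3),np.uint8);c[:384,:512]=w
c[:,515:][:384,:285]=cv2.resize(t[130:270,190:390],(285,200)).repeat(1,0) if 0 else 0
c[0:196,516:796]=cv2.resize(t[130:270,190:390],(280,196));c[200:500,516:796]=cv2.resize(s[100:325,150:360],(280,300))
c[386:586,0:286]=cv2.resize(t[150:250,150:293],(286,200))
cv2.imwrite('pics/c3.png',c[:,:,::-1])
```

```text
[ 0.50723556 -0.1856183   0.45343962] [0.0033274  0.66817216 0.7439987  0.00090772]
[array([256., 163.]), array([234., -60.])]
```

View pics/c3.png

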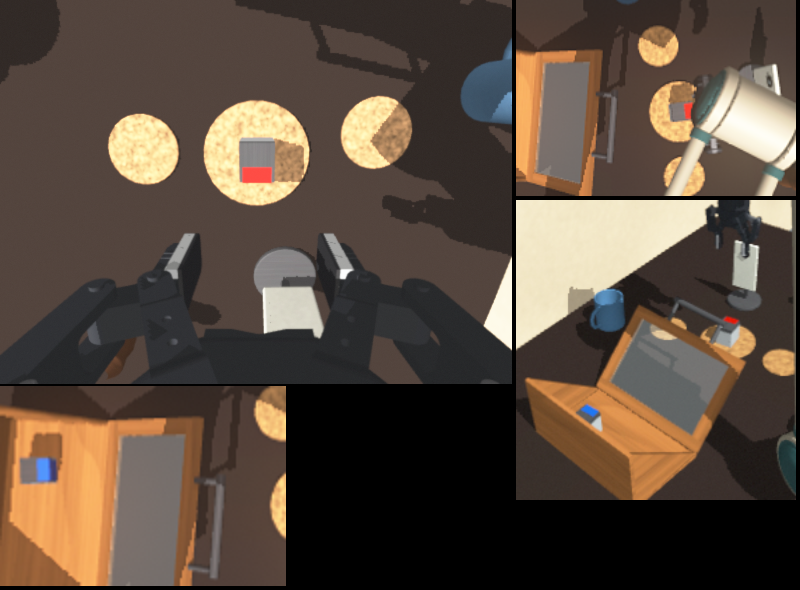

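The tin stands upright on the mat at wrist (257,160). The door is down with its bar at top pixels (259,196) to (257,244), and the blue tin has not moved.

{"name": "carry_out", "arguments": {
  "linear": [
    [-0.002,0.015,0],
    [-0.002,0.015,0],
    [-0.002,0.015,0],
    [-0.002,0.015,0],
    [-0.002,0.015,0],
    [-0.002,0.015,0],
    [-0.002,0.015,0],
    [-0.002,0.015,0]
  ],
  "angular": [
    [0,0,-1],
    [0,0,-1],
    [0,0,-1],
    [0,0,-1],
    [0,0,-1],
    [0,0,-1],
    [0,0,-1],
    [0,0,-1]
  ],
  "hand": [0.7,0.7,0.7,0.7,0.7,0.7,0.7,0.7]
}}

```text
clock: 14.28
position: [0.4984, -0.125, 0.4474]
ee_rot: [-0.002, 0.869, 0.494, -0.002]
contact_force: [0.2, -0.8, 0.2]
width: 0.0598
gripper_force: 0.0
```

{"name": "carry_out", "arguments": {
  "linear": [
    [-0.002,0.015,0],
    [-0.002,0.015,0],
    [-0.002,0.015,0],
    [-0.002,0.015,0],
    [-0.002,0.015,0],
    [-0.002,0.015,0],
    [-0.002,0.015,0],
    [-0.002,0.015,0]
  ],
  "angular": [
    [0,0,-1],
    [0,0,-1],
    [0,0,-1],
    [0,0,-1],
    [0,0,-1],
    [0,0,-1],
    [0,0,-1],
    [0,0,-1]
  ],
  "hand": [0.7,0.7,0.7,0.7,0.7,0.7,0.7,0.7]
}}

```text
clock: 14.95
position: [0.4904, -0.065, 0.4475]
ee_rot: [-0.001, 0.981, 0.196, -0.002]
contact_force: [1.0, 0.3, -0.5]
width: 0.0595
gripper_force: 0.0
```

{"name": "carry_out", "arguments": {
  "linear": [
    [-0.002,0.015,0],
    [-0.002,0.015,0],
    [-0.002,0.015,0],
    [-0.002,0.015,0],
    [-0.002,0.015,0],
    [-0.002,0.015,0],
    [0,0,0],
    [0,0,0]
  ],
  "angular": [
    [0,0,-1],
    [0,0,-1],
    [0,0,-1],
    [0,0,-1],
    [0,0,-1],
    [0,0,-1],
    [0,0,0],
    [0,0,0]
  ],
  "hand": [0.7,0.7,0.7,0.7,0.7,0.7,0.7,0.7]
}}

```text
clock: 15.62
position: [0.4846, -0.0203, 0.4483]
ee_rot: [-0.0, 0.999, -0.04, -0.002]
contact_force: [-0.1, -0.4, -0.4]
width: 0.0597
gripper_force: 0.0
```

Run:
```python
from h import *
st=manip.get_state();q=st['ee_rot'];print(st['position'],np.degrees(2*np.arctan2(q[2],q[1])))
w=snap('wrist','w4.png')
print([proj('wrist',P,st).round() for P in [(.484,-.017,.213),(.56,-.023,.213)]])
hsv=cv2.cvtColor(w,cv2.COLOR_RGB2HSV);m=cv2.inRange(hsv,(0,0,50),(180,60,150))
print([onz('top',*p,.213).round(4) for p in((259.5,196),(257,244.5))])
```

```text
[ 0.48456211 -0.02030158  0.44831542] -4.538696711860122
[array([255., 207.]), array([254.,  98.])]
[array([ 0.5509, -0.0241,  0.213 ]), array([ 0.4113, -0.0146,  0.213 ])]
```

View pics/w4.png

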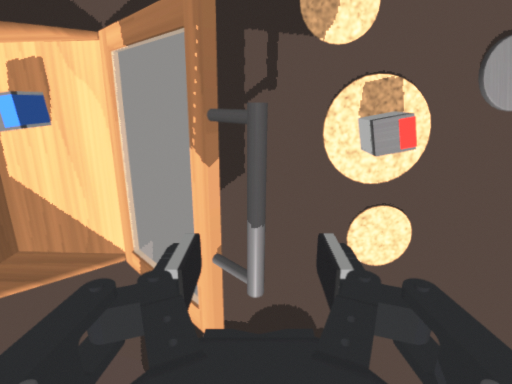

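Wrist view: the bar runs from (257,103) to (256,295), between the open fingers and close to the prediction. I can descend straight onto it.

{"name": "carry_out", "arguments": {
  "linear": [
    [0,0,-0.06],
    [0,0,-0.06],
    [0,0,-0.034],
    [0,0,0],
    [0,0,0]
  ],
  "angular": [
    [0,0,0],
    [0,0,0],
    [0,0,0],
    [0,0,0],
    [0,0,0]
  ],
  "hand": [0.65,0.65,0.65,0.65,0.65]
}}

```text
clock: 16.08
position: [0.4847, -0.0208, 0.3724]
ee_rot: [-0.0, 0.999, -0.041, -0.001]
contact_force: [1.3, 0.4, 0.6]
width: 0.0554
gripper_force: 0.0
```

{"name": "carry_out", "arguments": {
  "linear": [
    [0,0,0],
    [0,0,0],
    [0,0,0],
    [0,0,0],
    [0,0,0]
  ],
  "angular": [
    [0,0,0],
    [0,0,0],
    [0,0,0],
    [0,0,0],
    [0,0,0]
  ],
  "hand": [0,0,0,0,0]
}}

```text
clock: 16.5
position: [0.4853, -0.0192, 0.3749]
ee_rot: [-0.002, 0.999, -0.041, 0.002]
contact_force: [0.3, 4.8, 3.7]
width: 0.0124
gripper_force: 29.4
```

Gripped. I'll run the arc back.

{"name": "carry_out", "arguments": {
  "linear": [
    [0.003,0.036,0.033],
    [0.003,0.039,0.03],
    [0.004,0.041,0.026],
    [0.004,0.043,0.023],
    [0.004,0.045,0.019],
    [0.004,0.046,0.015],
    [0.004,0.048,0.011],
    [0,0,0]
  ],
  "angular": [
    [0,0,0],
    [0,0,0],
    [0,0,0],
    [0,0,0],
    [0,0,0],
    [0,0,0],
    [0,0,0],
    [0,0,0]
  ],
  "hand": [0,0,0,0,0,0,0,0]
}}

```text
clock: 17.17
position: [0.4982, 0.1307, 0.4569]
ee_rot: [-0.0, 0.999, -0.04, 0.004]
contact_force: [-1.6, -3.3, 14.9]
width: 0.0127
gripper_force: 32.8
```

{"name": "carry_out", "arguments": {
  "linear": [
    [0.004,0.048,0.006],
    [0.004,0.049,0.002],
    [0.004,0.049,-0.002],
    [0.004,0.048,-0.006],
    [0.004,0.048,-0.011],
    [0.004,0.046,-0.015],
    [0.004,0.045,-0.019],
    [0,0,0]
  ],
  "angular": [
    [0,0,0],
    [0,0,0],
    [0,0,0],
    [0,0,0],
    [0,0,0],
    [0,0,0],
    [0,0,0],
    [0,0,0]
  ],
  "hand": [0,0,0,0,0,0,0,0]
}}

```text
clock: 17.83
position: [0.5135, 0.2999, 0.4318]
ee_rot: [-0.005, 0.999, -0.04, 0.005]
contact_force: [1.9, 5.7, 10.2]
width: 0.0126
gripper_force: 35.5
```

{"name": "carry_out", "arguments": {
  "linear": [
    [0.002,0.043,-0.023],
    [0.002,0.041,-0.026],
    [0.002,0.039,-0.03],
    [0.002,0.036,-0.033],
    [0.002,0.03,-0.034],
    [0,0,0],
    [0,0,0]
  ],
  "angular": [
    [0,0,0],
    [0,0,0],
    [0,0,0],
    [0,0,0],
    [0,0,0],
    [0,0,0],
    [0,0,0]
  ],
  "hand": [0,0,0,0,0,0,0]
}}

```text
clock: 18.42
position: [0.5207, 0.3916, 0.359]
ee_rot: [-0.003, 0.999, -0.041, 0.007]
contact_force: [9.8, 3.3, 0.2]
width: 0.0124
gripper_force: 38.6
```

{"name": "carry_out", "arguments": {
  "linear": [
    [-0.002,0.004,-0.006],
    [0,0,0],
    [0,0,0]
  ],
  "angular": [
    [0,0,0],
    [0,0,0],
    [0,0,0]
  ],
  "hand": [0,0,0]
}}

```text
clock: 18.67
position: [0.5202, 0.3923, 0.3583]
ee_rot: [-0.003, 0.999, -0.041, 0.009]
contact_force: [9.2, -0.0, 6.9]
width: 0.0124
gripper_force: 39.2
```

{"name": "carry_out", "arguments": {
  "linear": [
    [0,0,0],
    [0,0,0],
    [0,0,0],
    [0,0,0.05],
    [0,0,0.07],
    [0,0,0.07],
    [0,0,0.02],
    [0,0,0]
  ],
  "angular": [
    [0,0,0],
    [0,0,0],
    [0,0,0],
    [0,0,0],
    [0,0,0],
    [0,0,0],
    [0,0,0],
    [0,0,0]
  ],
  "hand": [0.65,0.65,0.65,0.65,0.65,0.65,0.7,0.7]
}}

```text
clock: 19.33
position: [0.5157, 0.3919, 0.4621]
ee_rot: [-0.002, 0.999, -0.041, 0.003]
contact_force: [0.0, 0.9, -0.3]
width: 0.0595
gripper_force: 0.0
```

Run:
```python
from h import *
st=manip.get_state();print(st['position'],st['contact_force'])
w=snap('wrist','w5.png');s=snap('side','s5.png')
s0=cv2.imread('pics/s0.png')[:,:,::-1]
c=np.zeros((550,790,3),np.uint8);c[:384,:390]=w[:,:390]
c[:275,395:745]=cv2.resize(s[220:330,150:290],None,fx=2.5,fy=2.5);c[275:550,395:745]=cv2.resize(s0[220:330,150:290],None,fx=2.5,fy=2.5)
c[390:540,0:390]=cv2.resize(s[140:240,180:440],(390,150))
cv2.imwrite('pics/c5.png',c[:,:,::-1])
```

```text
[0.51572457 0.39186285 0.46205723] [ 0.00260992  0.88581881 -0.26525999]
```

View pics/c5.png

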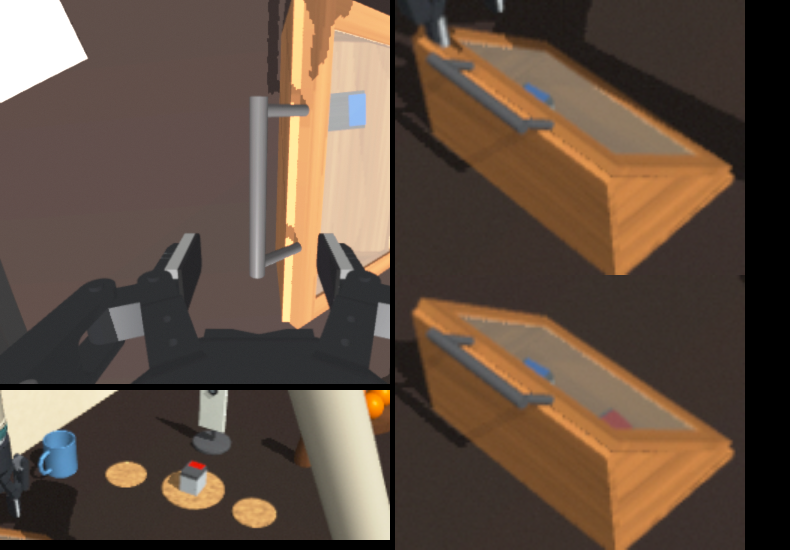

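The door is shut, with its bar in the same pixels as at the start, and the tin is still on the mat. Going back to the tin.

{"name": "carry_out", "arguments": {
  "linear": [
    [-0.001,-0.0525,0],
    [-0.001,-0.0525,0],
    [-0.001,-0.0525,0],
    [-0.001,-0.0525,0],
    [-0.001,-0.0525,0],
    [-0.001,-0.0525,0],
    [-0.001,-0.0525,0],
    [-0.001,-0.0525,0]
  ],
  "angular": [
    [0,0,1],
    [0,0,1],
    [0,0,1],
    [0,0,1],
    [0,0,1],
    [0,0,1],
    [0,0,1],
    [0,0,1]
  ],
  "hand": [0.75,0.75,0.75,0.75,0.75,0.75,0.75,0.75]
}}

```text
clock: 20.1
position: [0.511, 0.1803, 0.4554]
ee_rot: [-0.0, 0.961, 0.277, -0.003]
contact_force: [0.4, -1.0, 0.1]
width: 0.064
gripper_force: 0.0
```

{"name": "carry_out", "arguments": {
  "linear": [
    [-0.001,-0.0525,0],
    [-0.001,-0.0525,0],
    [-0.001,-0.0525,0],
    [-0.001,-0.0525,0],
    [-0.001,-0.0525,0],
    [-0.001,-0.0525,0],
    [-0.001,-0.0525,0],
    [-0.001,-0.0525,0]
  ],
  "angular": [
    [0,0,1],
    [0,0,1],
    [0,0,1],
    [0,0,1],
    [0,0,1],
    [0,0,1],
    [0,0,1],
    [0,0,1]
  ],
  "hand": [0.75,0.75,0.75,0.75,0.75,0.75,0.75,0.75]
}}

```text
clock: 20.77
position: [0.5069, -0.0295, 0.4555]
ee_rot: [-0.002, 0.825, 0.566, -0.002]
contact_force: [0.1, 0.1, -0.6]
width: 0.0636
gripper_force: 0.0
```

{"name": "carry_out", "arguments": {
  "linear": [
    [-0.001,-0.0525,0],
    [-0.001,-0.0525,0],
    [0,-0.0525,0],
    [0,-0.0525,0],
    [0,-0.0525,0],
    [0,-0.0525,0],
    [0,0,0],
    [0,0,0]
  ],
  "angular": [
    [0,0,1],
    [0,0,1],
    [0,0,1],
    [0,0,1],
    [0,0,1],
    [0,0,1],
    [0,0,0],
    [0,0,0]
  ],
  "hand": [0.75,0.75,0.75,0.75,0.75,0.75,0.75,0.75]
}}

```text
clock: 21.43
position: [0.5064, -0.1869, 0.4555]
ee_rot: [-0.003, 0.669, 0.743, -0.001]
contact_force: [-0.1, 0.0, -0.5]
width: 0.0642
gripper_force: 0.0
```

Run:
```python
from h import *
st=manip.get_state();q=st['ee_rot'];print(st['position'],np.degrees(2*np.arctan2(q[2],q[1])),q)
w=snap('wrist','w6.png');hsv=cv2.cvtColor(w,cv2.COLOR_RGB2HSV)
m=cv2.inRange(hsv,(0,170,90),(4,255,255))|cv2.inRange(hsv,(175,170,90),(180,255,255));m[230:]=0
cs,_=cv2.findContours(m,0,1);r=cv2.minAreaRect(max(cs,key=cv2.contourArea));print(r)
print(proj('wrist',(.507,-.1856,.062),st)); st3=dict(position=np.array([.50723,-.18562,.45344]),ee_rot=np.array([.0033,.66817,.744,.0009]))
w=cv2.imread('pics/w3.png')[:,:,::-1] if 0 else None
b=cv2.boxPoints(r);print([onz('wrist',*p,.062,st).round(4) for p in b])
```

```text
[ 0.50635163 -0.18689393  0.45550881] 95.9657733326706 [-2.77763849e-03  6.69349868e-01  7.42941965e-01 -5.24590054e-04]
((260.5, 175.5), (13.0, 27.0), 90.0)
[259.81805712 163.83301982]
[array([ 0.4918, -0.1938,  0.062 ]), array([ 0.5253, -0.1902,  0.062 ]), array([ 0.5273, -0.2069,  0.062 ]), array([ 0.4933, -0.2105,  0.062 ])]
```

{"name": "carry_out", "arguments": {
  "linear": [
    [0.001,0.002,-0.06],
    [0,0,-0.08],
    [0,0,-0.08],
    [0,0,-0.08],
    [0,0,-0.07],
    [0,0,-0.06],
    [0,0,-0.05],
    [0,0,0]
  ],
  "angular": [
    [0,0,0],
    [0,0,0],
    [0,0,0],
    [0,0,0],
    [0,0,0],
    [0,0,0],
    [0,0,0],
    [0,0,0]
  ],
  "hand": [0.75,0.75,0.75,0.75,0.75,0.75,0.75,0.75]
}}

```text
clock: 22.15
position: [0.5046, -0.1822, 0.213]
ee_rot: [-0.006, 0.668, 0.744, -0.001]
contact_force: [-1.0, -0.4, 0.5]
width: 0.0641
gripper_force: 0.0
```

{"name": "carry_out", "arguments": {
  "linear": [
    [0.004,-0.004,-0.008],
    [0,0,0],
    [0,0,0],
    [0,0,0],
    [0,0,0],
    [0,0,0],
    [0,0,0]
  ],
  "angular": [
    [0,0,0],
    [0,0,0],
    [0,0,0],
    [0,0,0],
    [0,0,0],
    [0,0,0],
    [0,0,0]
  ],
  "hand": [0.75,0.75,0,0,0,0,0],
  "force": 30
}}

```text
clock: 22.73
position: [0.5097, -0.1872, 0.2162]
ee_rot: [0.001, 0.668, 0.744, 0.0]
contact_force: [-1.1, 0.1, 6.6]
width: 0.0432
gripper_force: 32.6
```

Gripped about 10 mm too high, so I'll reopen and lower before lifting.

{"name": "carry_out", "arguments": {
  "linear": [
    [0,0,0],
    [0,0,0],
    [0,0,-0.01],
    [0,0,-0.008],
    [0,0,0],
    [0,0,0]
  ],
  "angular": [
    [0,0,0],
    [0,0,0],
    [0,0,0],
    [0,0,0],
    [0,0,0],
    [0,0,0]
  ],
  "hand": [0.75,0.75,0.75,0.75,0.75,0.75]
}}

```text
clock: 23.23
position: [0.5091, -0.1868, 0.2046]
ee_rot: [-0.001, 0.668, 0.744, -0.0]
contact_force: [-0.1, -0.2, -1.0]
width: 0.0641
gripper_force: 0.0
```

{"name": "carry_out", "arguments": {
  "linear": [
    [0,0,0],
    [0,0,0],
    [0,0,0],
    [0,0,0],
    [0,0,0]
  ],
  "angular": [
    [0,0,0],
    [0,0,0],
    [0,0,0],
    [0,0,0],
    [0,0,0]
  ],
  "hand": [0,0,0,0,0]
}}

```text
clock: 23.65
position: [0.5094, -0.187, 0.2054]
ee_rot: [0.0, 0.668, 0.744, 0.0]
contact_force: [0.4, 0.7, -0.2]
width: 0.0438
gripper_force: 31.4
```

Run:
```python
from h import *
def lensc(f,box):
    g=cv2.cvtColor(cv2.imread(f),cv2.COLOR_BGR2GRAY)[box[1]:box[3],box[0]:box[2]]
    m=(g<75).astype(np.uint8);n,l,s,c=cv2.connectedComponentsWithStats(m)
    print([(s[i].tolist(),(c[i]+box[:2]).round(1)) for i in range(1,n) if s[i,4]>5])
lensc('pics/t0.png',(362,178,376,197));lensc('pics/s0.png',(315,132,329,150))
print(tri(ray('top',370.8,188),ray('side',322,140)))
L=tri(ray('top',370.8,188),ray('side',322,140))
L=np.array([.5705,-.3624,.17])
print('side proj',proj('side',L),'foot',onz('side',300+(677-570)/5,118+287/5,.01),'top edge side',[onz('side',300+(u-570)/5,118+v/5,.2) for u,v in((640,62),(730,82))])
print([onz('side',300+(u-570)/5,118+v/5,.052) for u,v in((632,229),(718,252))])
```

```text
[([7, 6, 4, 8, 17], array([370.6, 187.7]))]
[([4, 5, 6, 6, 22], array([321.5, 139.6]))]
[ 0.57096008 -0.36402953  0.16452197]
side proj [322.02634252 138.92484518] foot [ 0.5624578  -0.36065693  0.01      ] top edge side [array([ 0.60132601, -0.35325402,  0.2       ]), array([ 0.53236407, -0.36651818,  0.2       ])]
[array([ 0.60209845, -0.35440751,  0.052     ]), array([ 0.5316412 , -0.36608753,  0.052     ])]
```

{"name": "carry_out", "arguments": {
  "linear": [
    [0,0,0.03],
    [0,0,0.06],
    [0,0,0.06],
    [0,0,0.06],
    [0,0,0.05],
    [0,0,0],
    [0,0,0]
  ],
  "angular": [
    [0,0,0],
    [0,0,0],
    [0,0,0],
    [0,0,0],
    [0,0,0],
    [0,0,0],
    [0,0,0]
  ],
  "hand": [0,0,0,0,0,0,0]
}}

```text
clock: 24.23
position: [0.5094, -0.187, 0.3365]
ee_rot: [0.001, 0.668, 0.744, 0.0]
contact_force: [0.1, 0.1, -1.8]
width: 0.0434
gripper_force: 31.4
```

{"name": "carry_out", "arguments": {
  "linear": [
    [0.02,-0.003,0.003],
    [0.03,-0.004,0.004],
    [0.022,-0.003,0.003],
    [0,0,0],
    [0,0,0],
    [0,0,0],
    [0,0,0]
  ],
  "angular": [
    [0,0,0],
    [0,0,0.25],
    [0,0,0.25],
    [0,0,0],
    [0,0,0],
    [0,0,0],
    [0,0,0]
  ],
  "hand": [0,0,0,0,0,0,0]
}}

```text
clock: 24.82
position: [0.5446, -0.1917, 0.3393]
ee_rot: [-0.001, 0.653, 0.757, -0.0]
contact_force: [1.1, -1.0, -1.7]
width: 0.0436
gripper_force: 31.3
```

Run:
```python
from h import *
st=manip.get_state();q=st['ee_rot'];print(st['position'],np.degrees(2*np.arctan2(q[2],q[1])),np.abs(st['qd']).max(),st['gripper_force'])
s=snap('side','s7.png');t=snap('top','t7.png');w=snap('wrist','w7.png')
P=st['position']+[0,0.002,-.1714];print(P,proj('side',P))
c=np.zeros((500,800,3),np.uint8);c[:300,:400]=cv2.resize(s[100:250,220:420],(400,300));c[:300,405:795]=cv2.resize(t[130:280,250:445],(390,300))
c[300:500,:266]=cv2.resize(w,(266,200));cv2.imwrite('pics/c7.png',c[:,:,::-1])
```

```text
[ 0.54460311 -0.19169519  0.3392778 ] 98.41723411587576 0.010310233027196298 31.3401098549366
[ 0.54460311 -0.18969519  0.1678778 ] [301.7809767  162.18711925]
```

View pics/c7.png

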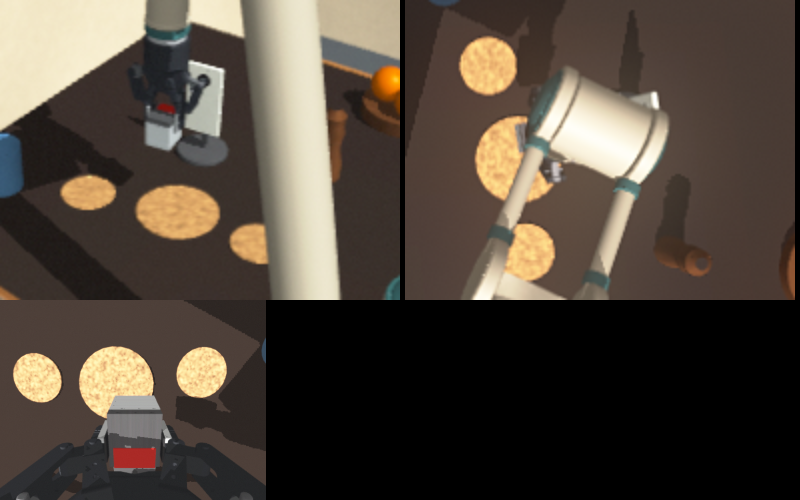

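The tin is held upright at side pixel (301.5,162), exactly as computed. It is level with the lens, the label is about 0.150 m from it, and the phone is untouched.

```bash
python3 -c "
from rig import manip
print(manip.sign_off())"
```

```text
the job is handed in; nothing more can be done
None
```

I handed the job in with the red tin held upright about 15 cm from the phone's lens, label facing it, and the bin door shut. It took about 25 s of the 72 s allowed, and the sign-off returned no verdict.

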